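# Close up the bottle labeller

## Task

Get the bench labeller ready for its next run: with the fingertips, gently push the carriage with its bottle all the way home into the labeller, and then swing the raised cover down until it is fully shut. Only push: do not pinch, lift or carry anything, keep the bottle lying in its carriage, do not lower the cover before the carriage is home, and leave the other things on the table where they are.

Things in the scene. Friction and masses are not known exactly. Their poses are not given: they have to be found in the camera images.
- labeller: Bench labeller, fixed: grey bed 12 mm high with a white housing, open at top and front. Origin on the table under the housing's middle; own x = the way the carriage is pushed home (away from the robot), y left, z up. In mm: bed x -165 to 60, y +-108; side walls x -53 to 58 at y +-104; back wall x 50 to 58; walls reach z 90.
- carriage (a joint): Slide of the carriage, m: 0 = home against a hard stop, positive = drawn out towards the robot (own -x of the labeller), at most 0.11. About 2 N of friction; stays where left. An aluminium trough 92 x 190 mm outside (x, y); front plate 190 mm wide, 6 thick, z 14 to 62 above the table; other walls reach z 44; inside 80 x 180.
- carriage_front (a point): Centre of the outer (robot-side) face of the carriage's front plate, 38 mm above the table; at labeller x = -52 mm when home (1 mm inside the front ends of the side walls), y = 0.
- carriage_seat (a point): Centre of the carriage's inner floor, 20 mm above the table: where the origin of the bottle belongs, within 25 mm (the trough is larger than the bottle).
- cover (a joint): Hinge of the cover, rad: 0 = fully shut, level on the housing against a hard stop; positive = raised; 1.57 = upright; at most 1.9. Stiff friction hinge (0.22 N m): stays at any angle, 3 to 5 N near its free edge moves it. Hinge axis = labeller y.
- cover_hinge (a point): Middle of the cover's hinge axis, on top of the housing's back wall: labeller x 58, y 0, z 91 mm.
- cover_edge (a point): Middle of the cover's free edge on its outer face, 119 mm from the hinge axis. Plain steel plate, 119 mm (hinge to edge) x 222 (along y) x 6 thick. The inner face runs through the hinge axis; the outer face is the top when shut, the side away from the robot when upright. A folded lip hangs 13 mm from the inner face at the free edge.
- bottle: Full square juice bottle with black cap, 50 x 50 x 150 mm, about 0.4 kg, lying loose along the carriage's y in the trough, its upper side 70 mm above the table. Origin: middle of the side it lies on; z up.
- bottle_a: Bystander: square juice bottle standing to the left of the carriage, 50 x 50 x 150 mm. Origin under its centre.
- bottle_b: Bystander: square juice bottle standing to the right of the carriage, 50 x 50 x 150 mm. Origin under its centre.
- label_roll: Bystander: white paper roll standing on end beside the back of the labeller on its left, 90 mm diameter, 60 mm high. Origin under its centre.
- cap_tub: Bystander: open white plastic tub beside the back of the labeller on its right, 100 mm diameter, 70 mm high. Origin under its centre.
- brush: Bystander: brush lying on the table at the right. Origin under its middle.
- jar: Bystander: jar with black lid standing at the left, 60 mm diameter, 90 mm high. Origin under its centre.
Mind the look-alikes: they are no part of the job. What is shaped like the bottle but pink is not meant.

How it is judged (in metres and radians):
On the way, in this order (a step that is already met when the one before it is completed fails the run):
1. the carriage is pushed fully home while the cover is still raised (value of joint carriage below 0.005 m and value of joint cover above 0.9 rad), for 0.2 s.
2. the cover is swung down fully shut (value of joint cover below 0.05 rad), for 0.2 s.
At the end, for the whole second after the job is handed in: The carriage is home within 5 mm and the cover shut within 0.05 rad; the bottle lies at rest in the carriage, its origin within 25 mm of the seat and not tilted more than 0.2 rad; the other six things are within 30 mm of their starts and still upright (0.2 rad) (value of joint carriage below 0.005 m and value of joint cover below 0.05 rad and distance between bottle and carriage_seat below 0.025 m and angle between each of bottle, bottle_a, bottle_b, label_roll, cap_tub, jar's own z axis and vertical below 0.2 rad and linear speed of bottle below 0.02 m/s and not (distance of bottle_a from where it was at the start of the episode above 0.03 m) and not (distance of bottle_b from where it was at the start of the episode above 0.03 m) and not (distance of label_roll from where it was at the start of the episode above 0.03 m) and not (distance of cap_tub from where it was at the start of the episode above 0.03 m) and not (distance of brush from where it was at the start of the episode above 0.03 m) and not (distance of jar from where it was at the start of the episode above 0.03 m)); the robot touches nothing.
It fails at once if the cover is lowered below 0.6 rad while the carriage is more than 10 mm from home (value of joint cover below 0.6 rad and value of joint carriage above 0.01 m).
It fails at once if the bottle is lifted more than 20 mm out of its seat, or thrown out of the carriage (z of bottle in the frame of carriage_seat above 0.02 m or distance between bottle and carriage_seat above 0.045 m).
It fails at once if a bystander is moved more than 30 mm or lifted (distance of any of bottle_a, bottle_b, label_roll, cap_tub, brush, jar from where it was at the start of the episode above 0.03 m).
It fails at once if a bystander is tipped over (more than 0.5 rad) (angle between any of bottle_a, bottle_b, label_roll, cap_tub, jar's own z axis and vertical above 0.5 rad).
It fails at once if any part of the labeller is pressed or squeezed by the fingers with more than 60 N (contact force between the fingers and labeller above 60 N).
It also fails if it takes over 53 s, if anything falls off the work surface, if the arm or the gripper's body presses on something with over 40 N, if the wrist force passes 120 N, or if a joint passes its speed limit or range.

## Robot

A 6-joint arm with a two-finger parallel gripper is mounted at the origin on the work surface. World frame = base frame: x ahead of the robot, y to its left, z up, the work surface at z = 0. Lengths are in mm, angles in rad, forces in N, time in s.
With the tool pointing down it reaches from about 400 to 825 mm from the base axis. Payload 7 kg.
Tool frame: the origin (TCP) lies at the very end of the fingers, on their centre line; the grasp point (between the pads) lies 19 mm behind it; z points along the fingers, y is the line along which they close (so a half turn about z gives the same grasp; the last joint's range is limited). The gripper opens to 88 mm and grips with 3 to 60 N. Pads are 19 mm wide; open, the fingers measure 130 mm over their backs; the gripper's body (78 mm by 193 mm) begins 47 mm behind the grasp point.
Start: joints at [1.46, 0.359, 0.012, 0, -1.224, -0.288], TCP at [262.117, 622.005, 226.561] pointing down, gripper open.
Joint ranges: [-3.07, 3.07], [-1.43, 2.12], [-1.02, 1.25], [-3.03, 1.67], [-3.05, -0], [-3.03, 3.03]. Speed limits (rad/s): [2.39, 2.39, 3.01, 3.14, 3.14, 3.14].

## Interface

Orientations are given as a unit quaternion [x, y, z, w].
In Python, from plant import bot gives the robot as it stands. Calls block until the motion is done:
- bot.move_ptp(position, orientation): joint-space move of the TCP to a pose.
- bot.line_to(position, velocity=150, ori=None): straight line of the TCP; ori=None keeps the orientation; velocity is the mean speed in mm/s.
- bot.move_joints(angles): joint-space move.
- bot.move_gripper(opening, force=None): finger opening in mm; force is the grip in N (None keeps the last); returns when the fingers have stopped.
- bot.pause(seconds).
- bot.solve_ik(position, orientation): joint angles nearest the present ones, or None.
- bot.read_state(): the state.
- bot.camera(name): name is "side" or "top"; returns the picture (420x560x3 uint8, red, green, blue); there is no depth.
- bot.get_calibration(name): a dict with "fx", "fy", "cx", "cy" (pixels), "view" (4x4, takes a point from world to camera coordinates). Camera axes: x right, y up, looking along -z (the intrinsics and any distortion apply to the point x, -y, -z); pixel columns grow to the right and rows downward; lengths in mm; the calibration is good to about 2 mm. A picture is of the moment at which its call begins. get_calibration takes no time and is no camera call.
A pose or a line that the arm cannot do raises bot.Unreachable and nothing moves.
- bot.close_job(): hands the job in; it is judged then, once.
The state is a dict: "t": time; "joint_pos": joint angles; "qvel": joint speeds; "tau": joint torques, N m; "tcp_pos": TCP position; "eef_rot": TCP orientation; "contact_force": force on the tool from outside, world axes, zero at the start; "moment": the same for the moment, N m; "width": finger opening in mm; "finger_force": force on a finger pad.
Only numpy, scipy, OpenCV 4.12 (cv2) and the standard library are available. Lean on these libraries where they do the work, as an engineer would, in place of code of your own. Each camera call takes 0.05 s, during which the arm holds its last target. There are 200 camera calls.

## Working session

There is one attempt and no reset: what is moved stays moved. The work goes in short steps, each a Python script; the robot and the scene stay as the last script left them, time stands still between calls to the robot, and variables do not carry over. Pictures are saved under pics/ and viewed, at most 10 in all, crops included, and the job is handed in when it is done.

```bash
mkdir -p pics
python3 - <<'E'
from plant import bot
import cv2
for n in("side","top"):
    cv2.imwrite(f"pics/{n}0.png",bot.camera(n)[:,:,::-1]); c=bot.get_calibration(n); print(n,c)
print(bot.read_state())
E
```

```text
side {'fx': 413.2522000995747, 'fy': 413.2522000995747, 'cx': 279.4392089199817, 'cy': 211.85967704304323, 'view': array([[ 7.05834435e-01, -7.08351367e-01, -6.00761515e-03,
        -3.27680176e+02],
       [ 4.72418606e-01,  4.64386702e-01,  7.49109906e-01,
        -3.08095370e+02],
       [-5.27843170e-01, -5.31585676e-01,  6.62418491e-01,
        -8.35853592e+02],
       [ 0.00000000e+00,  0.00000000e+00,  0.00000000e+00,
         1.00000000e+00]])}
top {'fx': 473.13084752589157, 'fy': 473.13084752589157, 'cx': 280.4424892464558, 'cy': 201.86828892701044, 'view': array([[ 1.24118640e-02, -9.99885612e-01,  8.64336676e-03,
        -7.11051404e-01],
       [ 9.95706984e-01,  1.31520083e-02,  9.16221932e-02,
        -4.77113831e+02],
       [-9.17253904e-02,  7.46905845e-03,  9.95756329e-01,
        -1.23865535e+03],
       [ 0.00000000e+00,  0.00000000e+00,  0.00000000e+00,
         1.00000000e+00]])}
{'t': 0.1, 'joint_pos': array([ 1.46010273e+00,  3.59318473e-01,  1.11502735e-02, -2.89236133e-04,
       -1.22414444e+00, -2.88102296e-01]), 'qvel': array([ 6.88192159e-04,  8.70575781e-04,  2.63511997e-03, -4.51378587e-05,
        1.00677305e-03,  9.18681550e-04]), 'tau': array([-1.68014158e-03, -5.84166205e+01,  2.93753189e+01,  7.01554477e+00,
        1.02327907e-02, -5.40659732e-05]), 'tcp_pos': array([261.96732912, 621.60136202, 225.71771416]), 'eef_rot': array([ 9.80175965e-01, -1.98127446e-01, -6.82798077e-05,  7.67223975e-04]), 'contact_force': array([ 0.61992919,  0.28148383, -0.02854025]), 'moment': array([ 0.02547818, -0.00161068, -0.01575959]), 'finger_force': 0.0, 'width': 87.6132227217168}
```

View pics/side0.png

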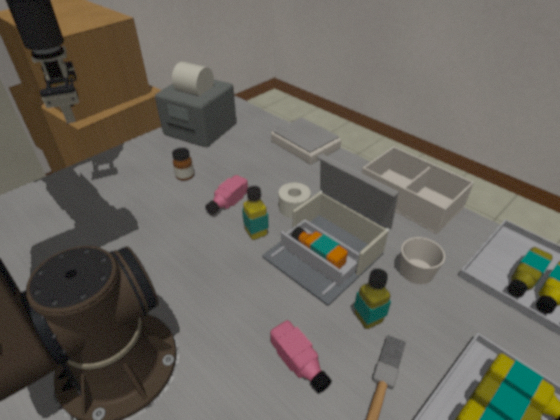

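View pics/top0.png

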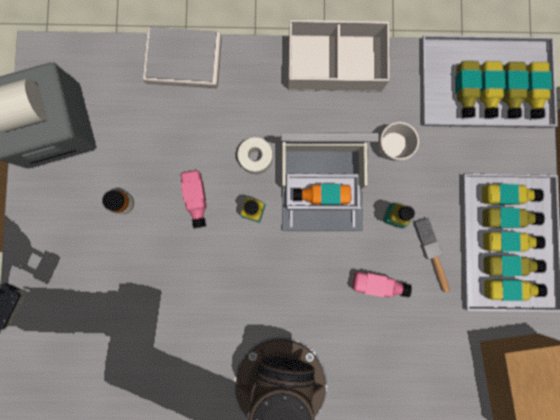

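The top view shows the labeller at about (323,180), the bed front edge at row ~230, the carriage at rows 175-210 with the orange bottle lying in it, and the cover edge-on at row ~137. The bystander bottles are at (252,209) and (400,214). In the side view the raised cover is at about (357,190). I'll enlarge both.

Run:
```python
import cv2,numpy as np
a=cv2.imread("pics/top0.png")[125:240,265:425]; b=cv2.imread("pics/side0.png")[150:302,255:405]
a=cv2.resize(a,None,fx=5,fy=5,interpolation=cv2.INTER_CUBIC);b=cv2.resize(b,None,fx=3.9,fy=3.9,interpolation=cv2.INTER_CUBIC)
cv2.imwrite("pics/topc.png",a);cv2.imwrite("pics/sidec.png",b)
```

```text
(no output)
```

View pics/topc.png

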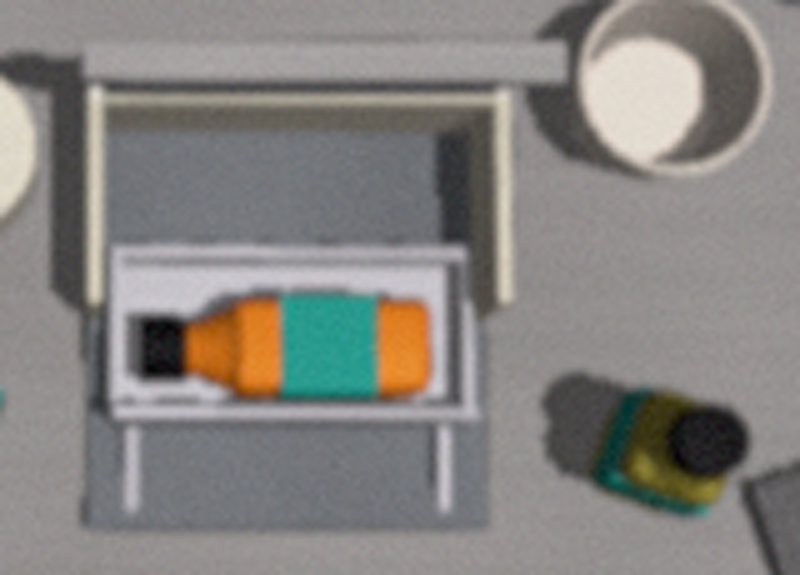

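View pics/sidec.png

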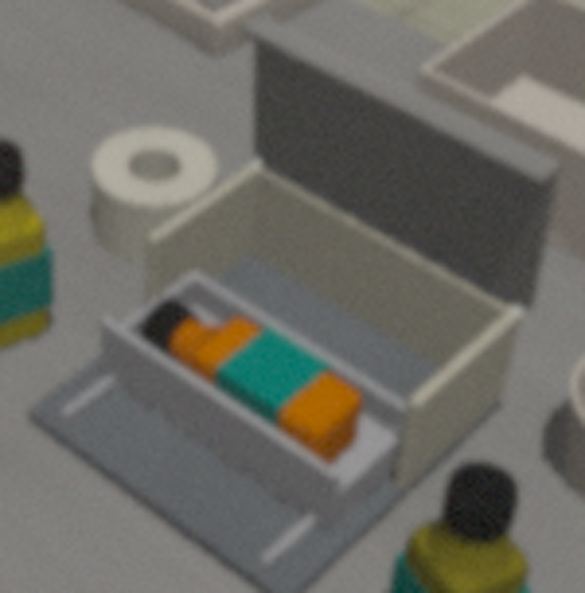

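```bash
cat > h.py <<'E'
import numpy as np,cv2
from plant import bot
def P(n):
    c=bot.get_calibration(n);V=np.array(c["view"])[:3]*np.array([[1],[-1],[-1]])
    return np.array([[c["fx"],0,c["cx"]],[0,c["fy"],c["cy"]],[0,0,1]])@V
def tri(a,b):
    x=cv2.triangulatePoints(P("top"),P("side"),np.float64(a).reshape(2,1),np.float64(b).reshape(2,1))[:,0];return x[:3]/x[3]
def ray(n,uv,z):
    p=P(n);A=p[:,:3];C=-np.linalg.solve(A,p[:,3]);d=np.linalg.solve(A,[*uv,1]);return C+d*(z-C[2])/d[2]
T=lambda u,v:((u+.5)/5-.5+265,(v+.5)/5-.5+125)
S=lambda u,v:((u+.5)/3.9-.5+255,(v+.5)/3.9-.5+150)
E
python3 - <<'E'
from h import *
np.set_printoptions(precision=1,suppress=True)
for n,t,s in [("wallL front outer",(87,303),(150,240)),("wallR front outer",(515,303),(404,408)),
 ("plate L top",(108,418),(105,322)),("plate R top",(480,418),(340,488)),
 ("cover top L",(85,42),(250,25)),("cover top R far",(567,42),(553,165))]: print(n,tri(T(*t),S(*s)))
print("bed",ray("top",T(85,528),12),ray("top",T(487,528),12),ray("side",S(32,415),12))
print("wallz90",ray("top",T(87,303),90),ray("top",T(515,303),90),ray("top",T(87,88),90),ray("top",T(513,88),90))
print("plate62",ray("top",T(108,418),62),ray("top",T(480,418),62))
print("bottle70",ray("top",T(280,345),70), "b", ray("top",(400,212),130),ray("top",(252,209),130))
for z in (190,200,210): print("cover",z,ray("top",T(85,42),z),ray("top",T(85,80),z),ray("top",T(567,42),z))
E
```

```text
wallL front outer [514.2   1.8  88.1]
wallR front outer [ 513.1 -210.9   91.8]
plate L top [458.6 -10.5  60.4]
plate R top [ 460.4 -202.5   56.7]
cover top L [618.2   8.  203.2]
cover top R far [ 620.  -213.6  211.9]
bed [402.1   1.3  12. ] [ 404.8 -213.7   12. ] [401.7  -3.5  12. ]
wallz90 [513.2   2.5  90. ] [ 516.1 -214.2   90. ] [623.6   3.8  90. ] [ 626.7 -213.7   90. ]
plate62 [457.2  -9.3  62. ] [ 459.7 -201.3   62. ]
bottle70 [495.3 -97.1  70. ] b [ 446.2 -285.3  130. ] [448.8  75.1 130. ]
cover 190 [623.4   6.  190. ] [605.3   5.7 190. ] [ 626.7 -219.9  190. ]
cover 200 [621.   6. 200.] [603.1   5.8 200. ] [ 624.2 -217.7  200. ]
cover 210 [618.6   6.1 210. ] [600.8   5.9 210. ] [ 621.8 -215.6  210. ]
```

Run:
```python
from h import *
q=[1,0,0,0]; y=-106
bot.move_gripper(0)
bot.move_ptp([425,y,280],q)
bot.line_to([425,y,42],200)
f0=bot.read_state()["contact_force"]; print(bot.read_state()["t"],f0,bot.read_state()["width"])
x=445; 
bot.line_to([x,y,42],60)
while x<520:
    x+=4 if x<494 else 1
    bot.line_to([x,y,42],45 if x<494 else 20)
    s=bot.read_state(); f=s["contact_force"]-f0
    print(x,s["tcp_pos"].round(1)[0],f.round(1))
    if -f[0]>12: break
print(s["t"])
cv2.imwrite("pics/top1.png",cv2.resize(bot.camera("top")[100:250,240:440,::-1],None,fx=4,fy=4,interpolation=2))
```

```text
5.5083 [-0.62087735  0.30188741  0.77899453] 0.666275255825427
449 449.1 [ 0.8  0.7 -1.5]
453 453.4 [ 0.5 -0.8 -1.3]
457 457.5 [-0.   0.3 -0.5]
461 461.5 [ 0.3 -0.5 -0.9]
465 465.5 [ 0.9 -0.6 -1.5]
469 469.5 [ 0.8  0.3 -1.2]
473 473.5 [ 0.9 -0.2 -0.7]
477 477.5 [ 1.3 -1.2 -0.6]
481 481.5 [ 0.4 -0.8 -0.8]
485 485.5 [ 0.5 -0.7 -1.7]
489 489.5 [-0.   0.5 -1.3]
493 493.5 [ 1.  -0.4 -1. ]
497 497.3 [ 1.1 -0.7 -0.7]
498 498.0 [-0.4 -0.4 -0.8]
499 499.0 [-0.5 -1.4 -0.2]
500 500.1 [-0.2 -0.4 -1.7]
501 501.1 [ 0.3  0.6 -1. ]
502 502.1 [ 0.4 -0.4 -1.7]
503 503.2 [-1.   0.1 -1.4]
504 504.1 [-1.2  0.7 -0.2]
505 504.5 [-2.6  1.5  0.6]
506 504.6 [-5.8  0.7  3.3]
507 504.6 [-8.1  2.7  4.9]
508 504.6 [-11.    2.5   7.9]
509 504.6 [-13.1   3.2   9.7]
12.3417
```

View pics/top1.png

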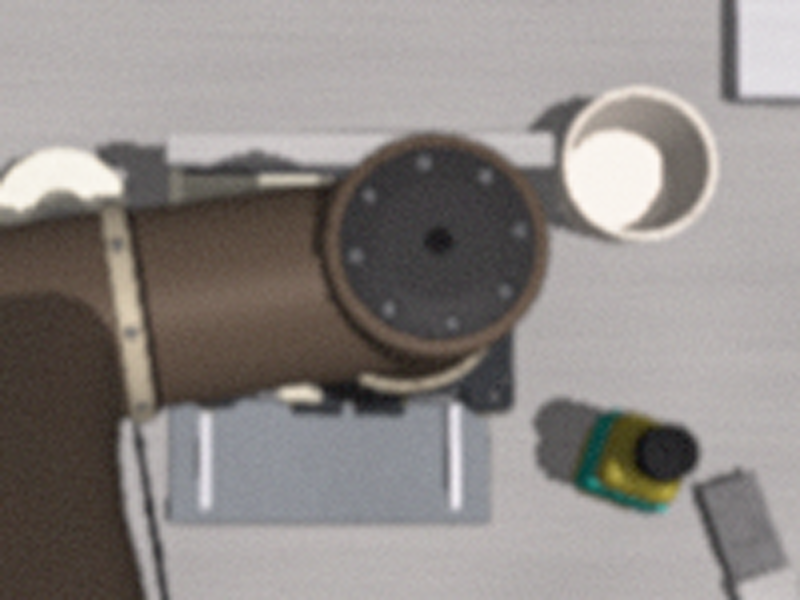

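The view is mostly hidden by the arm, but the stop force came at TCP x 504.6. That puts the plate at about 515, and I expected 516. I'll back off, go over behind the cover and check before swinging it.

Run:
```python
from h import *
y=-106
bot.line_to([450,y,42],100); bot.line_to([450,y,300],250)
s=cv2.resize(bot.camera("side")[150:302,255:405,::-1],None,fx=3.9,fy=3.9,interpolation=2)
bot.line_to([670,y,300],200)
t=cv2.resize(bot.camera("top")[125:245,265:345,::-1],None,fx=4.9,fy=4.9,interpolation=2)
cv2.imwrite("pics/mid.png",np.hstack([cv2.resize(s,(400,405)),t[:405]])[:, :800])
print(bot.read_state()["t"],bot.read_state()["joint_pos"].round(2))
```

```text
15.6667 [ 0.13  0.33  0.14 -0.   -1.38  1.44]
```

View pics/mid.png

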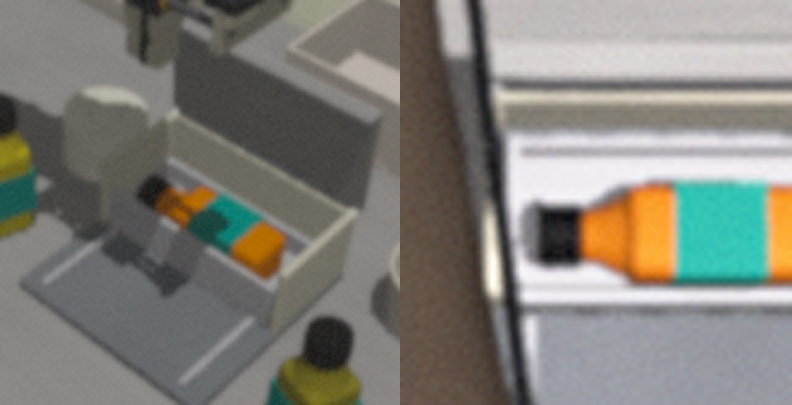

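The carriage is home with its front plate level with the wall ends. The bottle lies in it and the cover is still raised. Next I swing the cover.

Run:
```python
from h import *
y=-106; hx,hz=626,91; r=98
def pt(th): return [hx-r*np.cos(th)+6*np.sin(th)+10, y, hz+r*np.sin(th)+6*np.cos(th)]
f0=bot.read_state()["contact_force"]
bot.line_to([670,y,pt(1.5)[2]],150)
for th in np.arange(1.5,0.04,-0.1):
    bot.line_to(pt(th),70)
    s=bot.read_state(); f=s["contact_force"]-f0
    print(round(th,2),s["tcp_pos"].round(1),f.round(1))
    if np.linalg.norm(f)>25: break
else:
    p=pt(0); z=101
    while z>85:
        z-=1; bot.line_to([p[0],y,z],25)
        s=bot.read_state(); f=s["contact_force"]-f0
        print(z,s["tcp_pos"].round(1)[2],f.round(1))
        if f[2]>15: bot.pause(.3);break
print(bot.read_state()["t"])
```

```text
1.5 [ 635.2 -106.   189.6] [ 0.7  0.5 -0.2]
1.4 [ 624.9 -106.   188.5] [-0.1  1.5 -1. ]
1.3 [ 615.  -106.   186.9] [1.5 1.3 0.3]
1.2 [ 605.6 -106.   184.4] [0.4 0.7 0. ]
1.1 [ 596.4 -106.   180.9] [ 1.2  1.  -0.1]
1.0 [ 587.6 -106.   176.5] [ 1.6  0.5 -1.3]
0.9 [ 579.3 -106.   171.3] [0.2 1.2 0.3]
0.8 [ 571.5 -106.   165.2] [ 2.   1.8 -1. ]
0.7 [ 564.4 -106.   158.4] [ 1.2  0.8 -0.3]
0.6 [ 557.9 -106.   150.9] [ 0.3  1.7 -0.7]
0.5 [ 552.2 -106.   142.7] [ 0.6  0.8 -0.7]
0.4 [ 547.5 -106.   134.1] [0.1 0.7 0. ]
0.3 [ 543.6 -106.   125.1] [0.6 0.5 0.1]
0.2 [ 540.6 -106.   115.8] [0.4 0.9 0. ]
0.1 [ 538.6 -106.   106.2] [ 1.   1.3 -0.3]
100 99.9 [ 1.8  0.7 -0.2]
99 99.0 [ 1.2  2.1 -0.3]
98 97.9 [ 0.2  1.4 -0. ]
97 97.3 [-0.5  1.9  3.7]
96 97.2 [-4.1  3.6 13.7]
95 97.1 [-8.   5.1 20.7]
23.2667
```

Contact came at z 97.2, and a shut cover's top is at 97. I'll lift off and check from both cameras.

Run:
```python
from h import *
p=bot.read_state()["tcp_pos"]
bot.line_to([p[0],-106,300],150); bot.move_ptp([262,622,300],[0.98017,-0.19813,0,0.0])
s=bot.camera("side")[130:300,180:450,::-1];t=bot.camera("top")[100:260,100:440,::-1]
cv2.imwrite("pics/end.png",np.vstack([cv2.resize(s,(480,300),interpolation=2),cv2.resize(t,(480,226),interpolation=2)]))
st=bot.read_state();print(st["t"],st["contact_force"])
```

```text
27.625 [-0.33891027 -0.44502182  0.34077193]
```

View pics/end.png

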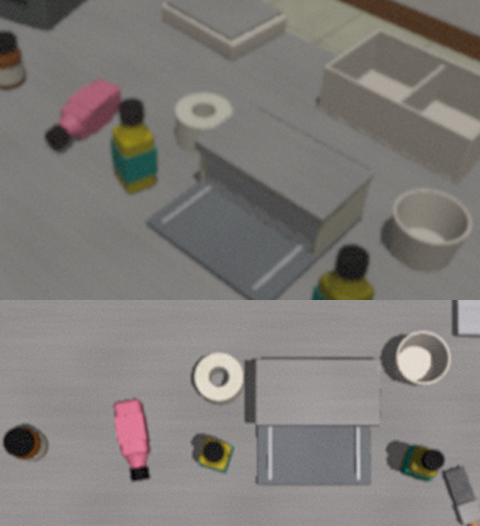

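The cover lies level on the housing, the carriage is home, the bystanders have not moved and the arm is clear.

```bash
python3 -c "
from plant import bot
print(bot.close_job())"
```

```text
the job is handed in; nothing more can be done
None
```

The job is handed in (no verdict was returned): I pushed the carriage home against its stop, then swung the cover fully shut; in the last pictures the six bystanders were in place and the arm was clear, and the bottle was last seen lying in its carriage just before the cover closed.

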